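Rank the sealed sample jars by weight and shut them in the tray

ROBOT

A 6-joint arm with a two-finger parallel gripper is mounted at the origin on the work surface. World frame = base frame: x ahead of the robot, y to its left, z up, the work surface at z = 0. Lengths are in m, angles in rad, forces in N, time in s.
With the tool pointing down it reaches from about 0.275 to 0.85 m from the base axis. Payload 19 kg.
Tool frame: the origin (TCP) lies between the finger pads; the fingertips stand 22 mm ahead of it and the grasp point (between the pads) lies 3 mm ahead of it; z points along the fingers, y is the line along which they close (so a half turn about z gives the same grasp; the last joint's range is limited). The gripper opens to 85 mm and grips with 20 to 120 N. Pads are 22 mm wide; open, the fingers measure 114 mm over their backs; the gripper's body (76 mm by 85 mm) begins 54 mm behind the grasp point. The pads swing forward as they close: fully open they stand 13 mm farther back than shut.
Start: joints at [-1.431, 0.15, 1.437, -0, 1.554, -0.134], TCP at [0.155, -0.554, 0.253] pointing down, gripper open.
Joint ranges: [-2.8, 2.8], [-0.68, 2.1], [0.12, 2.68], [-1.39, 4.53], [0.16, 2.79], [-2.81, 2.81]. Speed limits (rad/s): [1.89, 1.89, 2.22, 3.01, 3.01, 3.01].

INTERFACE

Orientations are given as a rotation vector (axis times angle).
In Python, from rig import robot, sensors, cams gives the robot as it stands. Calls block until the motion is done:
- robot.movep(position, orientation): joint-space move of the TCP to a pose.
- robot.move_l(position, attitude=None, max_speed=0.15, stop_force=None): straight line of the TCP; attitude=None keeps the orientation; max_speed is the mean speed in m/s. With stop_force (N) it stops when the force on the tool has changed by that much, and returns True; else False.
- robot.goto_joints(angles): joint-space move.
- robot.set_gripper(opening): finger opening in m; the grip force is fixed at half the most; returns when the fingers have stopped.
- robot.hold(seconds).
- robot.solve_ik(position, orientation): joint angles nearest the present ones, or None.
- sensors.get_obs(): the state.
- cams.capture(name): name is "scene" or "top" or "wrist"; returns the picture (420x560x3 uint8, red, green, blue); there is no depth.
- cams.camera_params(name): a dict with "intrinsics" (3x3 intrinsics, pixels), "rvec" (rotation vector, rad) and "tvec" (3), from world to camera coordinates, as OpenCV has them. Camera axes: x right, y down, z forward; pixel columns grow to the right and rows downward; lengths in m; the calibration is good to about 2 mm. A picture is of the moment at which its call begins: read the wrist's pose just before it. camera_params takes no time and is no camera call; for the wrist camera it gives the pose at the moment of the call.
A pose or a line that the arm cannot do raises robot.MotionError and nothing moves.
- robot.job_done(): hands the job in; it is judged then, once.
The state is a dict: "time_s": time; "joint_positions": joint angles; "joint_velocities": joint speeds; "tau": joint torques, N m; "position": TCP position; "tool_rot": TCP orientation; "ft_force": force on the tool from outside, world axes, zero at the start; "moment": the same for the moment, N m; "finger_gap": finger opening in m; "grip_force": force on a finger pad.
Only numpy, scipy, OpenCV 4.12 (cv2) and the standard library are available. Lean on these libraries where they do the work, as an engineer would, in place of code of your own. Each camera call takes 0.05 s, during which the arm holds its last target. There are 200 camera calls.

TASK

Open the storage tray's sliding cover all the way, then put every sealed jar upright into the tray's pockets in order of weight as felt by lifting: the heaviest in pocket 1 (one dot, at the closed end), the next heaviest in pocket 2 and so on, with no pocket skipped. When all are seated, slide the cover fully shut against its stop, and leave the reagent bottles and the beaker undisturbed.

Things in the scene. Friction and masses are not known exactly. Their poses are not given: they have to be found in the camera images.
- tray: fixed aluminium storage tray, 482 mm long along its y, 118 mm wide along x, origin at the centre of its underside on the bench; yaw up to 0.1. Side rails 106 mm apart inside, tops 66 mm up, run its whole length. The +y half holds the grey pocket plate (top 20 mm up); over the empty -y half the open cover parks. End walls reach 80 mm; a flange 26 by 4 mm runs on the robot side.
- pocket1 (a point): centre of the cork-faced floor of pocket 1, 10 mm above the bench when empty; it is sprung and sinks up to 3.5 mm with the jar's weight; marked by 1 black dot on the flange, next to the closed +y end wall; square pocket 48 mm wide, 10 mm deep, in a row along the tray's y 58 mm apart; axes as the tray's
- pocket2 (a point): centre of the cork-faced floor of pocket 2, 10 mm above the bench when empty; it is sprung and sinks up to 3.5 mm with the jar's weight; marked by 2 black dots on the flange; square pocket 48 mm wide, 10 mm deep, in a row along the tray's y 58 mm apart; axes as the tray's
- pocket3 (a point): centre of the cork-faced floor of pocket 3, 10 mm above the bench when empty; it is sprung and sinks up to 3.5 mm with the jar's weight; marked by 3 black dots on the flange; square pocket 48 mm wide, 10 mm deep, in a row along the tray's y 58 mm apart; axes as the tray's
- pocket4 (a point): centre of the cork-faced floor of pocket 4, 10 mm above the bench when empty; it is sprung and sinks up to 3.5 mm with the jar's weight; marked by 4 black dots on the flange, nearest the tray's middle; square pocket 48 mm wide, 10 mm deep, in a row along the tray's y 58 mm apart; axes as the tray's
- cover (a joint): slide of the flat clear cover (118 x 232 x 4 mm, underside 66 mm up), in m: 0 is fully closed over the pockets at its stop, growing as it opens along the tray's -y to 0.238 at the open stop, where all pockets are clear. It stays where left; about 2 N to slide, with light drag. Seated jars pass 8 mm under it; unseated ones may block it
- cover_handle (a point): middle of the cover's black upright handle, a block 14 mm thick along the slide, 50 mm across it, from 70 to 100 mm above the bench (this point at 86 mm), at the centre of the cover; grip its 14 mm from above
- jar_a: one of the sealed jars, all alike to look at: upright cylinder 42 mm in diameter and 48 mm tall, white with a black lid (the top 12 mm, same diameter); origin at the centre of its underside. Their masses differ and must be felt: between 55 and 545 g, any two at least 80 g apart. Three or four of the five jars are there (None: absent).
- jar_b: one of the sealed jars, all alike to look at: upright cylinder 42 mm in diameter and 48 mm tall, white with a black lid (the top 12 mm, same diameter); origin at the centre of its underside. Their masses differ and must be felt: between 55 and 545 g, any two at least 80 g apart. Three or four of the five jars are there (None: absent).
- jar_c: one of the sealed jars, all alike to look at: upright cylinder 42 mm in diameter and 48 mm tall, white with a black lid (the top 12 mm, same diameter); origin at the centre of its underside. Their masses differ and must be felt: between 55 and 545 g, any two at least 80 g apart. Three or four of the five jars are there (None: absent).
- jar_d: one of the sealed jars, all alike to look at: upright cylinder 42 mm in diameter and 48 mm tall, white with a black lid (the top 12 mm, same diameter); origin at the centre of its underside. Their masses differ and must be felt: between 55 and 545 g, any two at least 80 g apart. Three or four of the five jars are there (None: absent).
- jar_e: one of the sealed jars, all alike to look at: upright cylinder 42 mm in diameter and 48 mm tall, white with a black lid (the top 12 mm, same diameter); origin at the centre of its underside. Their masses differ and must be felt: between 55 and 545 g, any two at least 80 g apart. Three or four of the five jars are there (None: absent).
- bottle_a: glass reagent bottle with a red eight-sided stopper, 68 mm in diameter, 132 mm tall, behind the tray, origin at the centre of its underside; to be left alone
- bottle_b: glass reagent bottle with a red eight-sided stopper, 68 mm in diameter, 132 mm tall, behind the tray, origin at the centre of its underside; to be left alone
- bottle_c: glass reagent bottle with a red eight-sided stopper, 68 mm in diameter, 132 mm tall, at the robot's left, origin at the centre of its underside; to be left alone
- beaker: empty glass beaker, 64 mm rim, 75 mm tall, at the robot's right, origin at the centre of its underside; to be left alone
Not all that is in view belongs to the job. Leave any green or red look-alike of the jar_b alone.

How it is judged:
On the way, in this order (a step that is already met when the one before it is completed fails the run):
1. the cover is fully open (value of joint cover above 0.228 m), for 0.2 s.
2. with the cover open, every jar is seated in its pocket, heaviest in pocket 1 and on down without a gap (each sprung floor no higher than the next pocket's) (value of joint cover above 0.2 m and z of pocket2 in the frame of pocket1 above -0.0001 m and z of pocket3 in the frame of pocket2 above -0.0001 m and z of pocket4 in the frame of pocket3 above -0.0001 m and y of jar_a in the frame of tray between 0 and 0.235 m and x of jar_a in the frame of tray between -0.008 and 0.008 m and z of each of jar_a, jar_b, jar_c, jar_d, jar_e in the frame of tray below 0.0125 m and angle between each of jar_a, jar_b, jar_c, jar_d, jar_e's own z axis and vertical below 0.12 rad and y of jar_b in the frame of tray between 0 and 0.235 m and x of jar_b in the frame of tray between -0.008 and 0.008 m and y of jar_c in the frame of tray between 0 and 0.235 m and x of jar_c in the frame of tray between -0.008 and 0.008 m and y of jar_d in the frame of tray between 0 and 0.235 m and x of jar_d in the frame of tray between -0.008 and 0.008 m and y of jar_e in the frame of tray between 0 and 0.235 m and x of jar_e in the frame of tray between -0.008 and 0.008 m), for 0.2 s.
At the end, for the whole second after the job is handed in: Every jar present stands upright (within 0.12 rad), at rest, on the floor of a pocket; they fill the pockets from 1 on without a gap, from heaviest to lightest, so that each sprung floor lies no higher than the next pocket's; the cover is within 5 mm of fully closed (value of joint cover below 0.005 m and z of pocket2 in the frame of pocket1 above -0.0001 m and z of pocket3 in the frame of pocket2 above -0.0001 m and z of pocket4 in the frame of pocket3 above -0.0001 m and y of jar_a in the frame of tray between 0 and 0.235 m and x of jar_a in the frame of tray between -0.008 and 0.008 m and z of each of jar_a, jar_b, jar_c, jar_d, jar_e in the frame of tray below 0.0125 m and angle between each of jar_a, jar_b, jar_c, jar_d, jar_e's own z axis and vertical below 0.12 rad and y of jar_b in the frame of tray between 0 and 0.235 m and x of jar_b in the frame of tray between -0.008 and 0.008 m and y of jar_c in the frame of tray between 0 and 0.235 m and x of jar_c in the frame of tray between -0.008 and 0.008 m and y of jar_d in the frame of tray between 0 and 0.235 m and x of jar_d in the frame of tray between -0.008 and 0.008 m and y of jar_e in the frame of tray between 0 and 0.235 m and x of jar_e in the frame of tray between -0.008 and 0.008 m and linear speed of each of jar_a, jar_b, jar_c, jar_d, jar_e below 0.01 m/s); the robot touches nothing.
It fails at once if a reagent bottle or the beaker is moved more than 3 cm (distance of any of bottle_a, bottle_b, bottle_c, beaker from where it was at the start of the episode above 0.03 m).
Of jar_a, jar_b, jar_c, jar_d, jar_e only 3 to 4 are there at a start; the rules pass over those that are not, and their reading is None.
At some moment in a run one of jar_a, jar_b, jar_c, jar_d, jar_e may be knocked a few centimetres aside while the robot is not near it.
Once in a run the grip may slacken for a moment while it holds something.
It also fails if it takes over 210 s, if anything falls off the work surface, if the arm or the gripper's body presses on something with over 40 N, if the wrist force passes 120 N, or if a joint passes its speed limit or range.

## Working session

There is one attempt and no reset: what is moved stays moved. The work goes in short steps, each a Python script; the robot and the scene stay as the last script left them, time stands still between calls to the robot, and variables do not carry over. Pictures are saved under pics/ and viewed, at most 14 in all, crops included, and the job is handed in when it is done.

```bash
mkdir -p pics; ls; python3 - <<'E'
from rig import robot,sensors,cams
import cv2
for n in ("scene","top","wrist"):
    p=cams.camera_params(n); print(n,p["intrinsics"].tolist() if hasattr(p["intrinsics"],'tolist') else p["intrinsics"],p["rvec"],p["tvec"])
a=[cams.capture(n) for n in ("scene","top")]
cv2.imwrite("pics/scene0.png",a[0][:,:,::-1]);cv2.imwrite("pics/top0.png",a[1][:,:,::-1])
o=sensors.get_obs();print(o)
E
```

```text
pics
scene [[439.78928481851443, 0.0, 284.42038566677235], [0.0, 439.78928481851443, 205.05784156335548], [0.0, 0.0, 1.0]] [ 2.31760538  0.76854575 -0.30367851] [-0.47416118 -0.17418041  1.57807061]
top [[379.26617847067325, 0.0, 286.2131675458169], [0.0, 379.26617847067325, 214.38992348800477], [0.0, 0.0, 1.0]] [ 2.15636823 -2.19555685  0.07707879] [0.0363929  0.58717464 1.04276206]
wrist [[329.46932857465686, 0.0, 276.21596045692263], [0.0, 329.46932857465686, 211.80519899716126], [0.0, 0.0, 1.0]] [-2.29737632  1.74046309  0.2748123 ] [-0.57395722 -0.03992219  0.38068506]
{'time_s': 0.1, 'joint_positions': array([-1.43100158e+00,  1.50919629e-01,  1.43795376e+00, -3.18580877e-07,
        1.55378614e+00, -1.34014841e-01]), 'joint_velocities': array([ 0.00079547, -0.00251969, -0.00236834, -0.0011669 , -0.00183701,
        0.00035018]), 'tau': array([ 3.93934039e-03, -7.14373541e+01, -5.71795607e+01, -1.09150940e-04,
        7.11808854e-03,  7.18081083e-05]), 'position': array([ 0.15542595, -0.55339371,  0.25275171]), 'tool_rot': array([-3.11114040e+00, -4.28611212e-01,  5.34165446e-06]), 'ft_force': array([-0.13704312, -0.70839219, -0.47475923]), 'moment': array([-0.01101441, -0.01825067, -0.00609941]), 'grip_force': 0.0, 'finger_gap': 0.08525609331200454}
```

View pics/scene0.png

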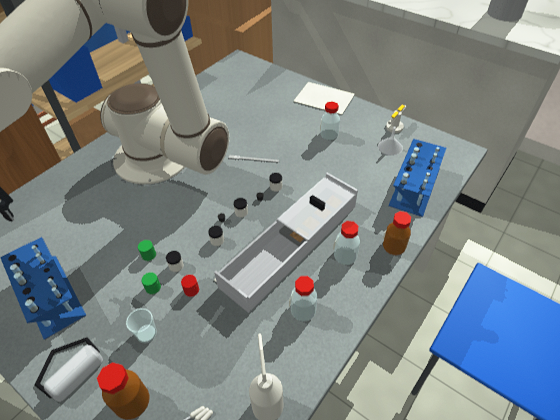

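View pics/top0.png

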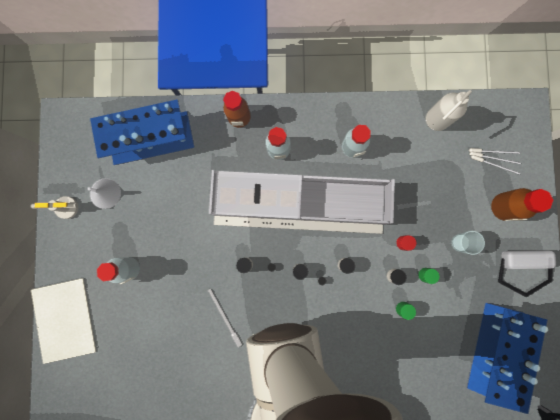

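The scene view shows the tray with its clear cover closed over the +y half: handle at scene (316,203), top (257,193).

Candidates for jars, in top-view pixels:
- Black-lidded white jars, chosen: (244,265), (300,271), (347,265), (398,276).
- Small black stubs, rejected: (271,267), (322,281).
- Green look-alikes, rejected: (430,275), (406,311).
- Red look-alike, rejected: (406,242).

Next I'll measure in both views and check one close crop.

```bash
cat > h.py <<'E'
from rig import robot,sensors,cams
import numpy as np, cv2
from scipy.spatial.transform import Rotation as Rn
def cam(n):
    p=cams.camera_params(n); R=cv2.Rodrigues(np.array(p["rvec"],float))[0]; t=np.array(p["tvec"],float)
    return np.array(p["intrinsics"],float),R,t
def ray(c,uv):
    K,R,t=c; d=R.T@np.linalg.solve(K,[uv[0],uv[1],1.]); return -R.T@t,d/np.linalg.norm(d)
def onz(c,uv,z):
    o,d=ray(c,uv); return o+d*(z-o[2])/d[2]
def tri(r1,r2):
    (o1,d1),(o2,d2)=r1,r2
    s=np.linalg.lstsq(np.c_[d1,-d2],o2-o1,rcond=None)[0]
    a,b=o1+s[0]*d1,o2+s[1]*d2; return (a+b)/2,np.linalg.norm(a-b)
def proj(c,X):
    K,R,t=c; q=K@(R@np.array(X,float)+t); return q[:2]/q[2]
def blobs(m,lo,hi):
    n,_,s,ce=cv2.connectedComponentsWithStats(m.astype(np.uint8))
    return [(ce[i].round(1),s[i,:].tolist()) for i in range(1,n) if lo<s[i,4]<hi]
def down(yaw): # tool z down, tool y axis (closing) at angle yaw from world y
    return (Rn.from_euler('z',yaw)*Rn.from_rotvec([np.pi,0,0])).as_rotvec()
E
python3 - <<'E'
from h import *
T=cv2.imread("pics/top0.png");S=cv2.imread("pics/scene0.png");ct,cs=cam("top"),cam("scene")
print("cam top",ray(ct,(280,210))[0],"scene",ray(cs,(280,210))[0])
bt=[b for b in blobs(T.max(2)<50,15,400) if 120<b[0][1]<330 and 200<b[0][0]<450]
bs=[b for b in blobs(S.max(2)<50,10,400) if 150<b[0][1]<300 and 140<b[0][0]<340]
for b in bt:
    best=min(((tri(ray(ct,b[0]),ray(cs,q[0]))[1],tuple(q[0]),tri(ray(ct,b[0]),ray(cs,q[0]))[0].round(4)) for q in bs if tri(ray(ct,b[0]),ray(cs,q[0]))[0][2]<.12 and tri(ray(ct,b[0]),ray(cs,q[0]))[0][2]>-.01),default=None,key=lambda v:v[0])
    print(b,best,"z48",onz(ct,b[0],.048).round(4))
a=cv2.resize(T[155:325,200:445],None,fx=3.2,fy=3.2,interpolation=cv2.INTER_CUBIC);cv2.imwrite("pics/crop0.png",a)
E
```

```text
cam top [0.50230255 0.0166632  1.08667645] scene [ 1.09297543 -0.64817806  1.06336466]
(array([271.2, 266.8]), [269, 265, 6, 5, 25]) (np.float64(0.0018810617521681906), (np.float64(259.6), np.float64(196.4)), array([0.4409, 0.0701, 0.0119])) z48 [0.4436 0.0689 0.048 ]
(array([297.2, 274.4]), [294, 271, 8, 7, 33]) (np.float64(0.0013611372413740823), (np.float64(239.8), np.float64(203.1)), array([ 0.4201, -0.0021,  0.0306])) z48 [ 0.422  -0.0013  0.048 ]
(array([398.1, 276.5]), [392, 270, 14, 14, 149]) (np.float64(0.0021949018788651868), (np.float64(172.9), np.float64(257.2)), array([ 0.4105, -0.2761,  0.0433])) z48 [ 0.4117 -0.2739  0.048 ]
(array([321.8, 280.4]), [320, 278, 5, 6, 23]) (np.float64(0.0009817365750494314), (np.float64(221.3), np.float64(217.4)), array([ 0.4011, -0.0707,  0.013 ])) z48 [ 0.4048 -0.0676  0.048 ]
(array([305. , 328.4]), [301, 327, 9, 4, 23]) (np.float64(0.1882220921179284), (np.float64(259.6), np.float64(196.4)), array([0.3583, 0.0259, 0.0282])) z48 [ 0.2782 -0.0194  0.048 ]
```

View pics/crop0.png

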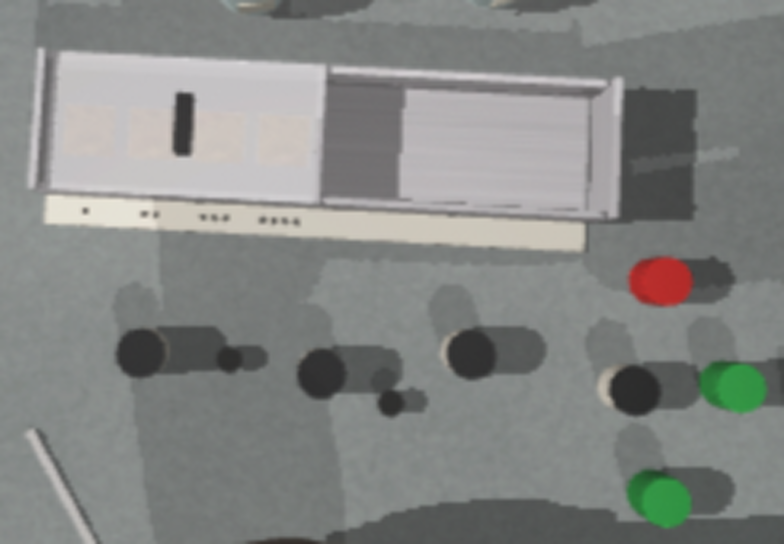

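The crop confirms four white, black-lidded jars at top-view pixels (244,265), (301,272), (347,265) and (398,276). The small black stubs and the green and red pieces are ruled out. The dots run 1 to 4 from the left (+y) end.

```bash
python3 - <<'E'
from h import *
T=cv2.imread("pics/top0.png");S=cv2.imread("pics/scene0.png");ct,cs=cam("top"),cam("scene")
sc={ 'h':(317,203),'j1':(276,178),'j2':(240,204),'j3':(215,232),'j4':(173,257)}
tp={ 'h':(257,193),'j1':(244,265),'j2':(301,272),'j3':(347,265),'j4':(398,276)}
def loc(I,p,th,r=11):
    x,y=p; s=I[y-r:y+r+1,x-r:x+r+1].max(2)
    b=blobs(s<th,10,400); 
    q=min(b,key=lambda b:np.hypot(*(b[0]-r))); return q[0]+[x-r,y-r],q[1][2:]
for k in sc:
    for th in (55,65):
        a,b=loc(T,tp[k],th),loc(S,sc[k],th)
        print(k,th,a,b,[v.round(4) if hasattr(v,'round') else v for v in tri(ray(ct,a[0]),ray(cs,b[0]))],onz(ct,a[0],.048 if k!='h' else .1).round(4))
# dots, flange
m=T.max(2); sub=T[212:235,214:310].max(2)
for b in blobs(sub<150,1,60): print('dot?',b[0]+[214,212],b[1])
# wrist cam mounting in the tool frame
o=sensors.get_obs();K,R,t=cam("wrist");Rt=Rn.from_rotvec(o['tool_rot']).as_matrix()
print("cam in tool",(Rt.T@(-R.T@t-o['position'])).round(4),"\n",(Rt.T@R.T).round(3))
E
```

```text
Traceback (most recent call last):
ValueError: min() iterable argument is empty
```

```bash
python3 - <<'E'
from h import *
T=cv2.imread("pics/top0.png");S=cv2.imread("pics/scene0.png");ct,cs=cam("top"),cam("scene")
sc={ 'h':(317,203),'j1':(276,178),'j2':(240,204),'j3':(215,232),'j4':(173,257)}
tp={ 'h':(257,193),'j1':(244,265),'j2':(301,272),'j3':(347,265),'j4':(398,276)}
def loc(I,p,th,r=11):
    x,y=p; s=I[y-r:y+r+1,x-r:x+r+1].max(2)
    b=blobs(s<th,10,400) 
    if not b: return None
    q=min(b,key=lambda b:np.hypot(*(b[0]-r))); return q[0]+[x-r,y-r],q[1][2:]
for k in sc:
    for th in (60,75):
        a,b=loc(T,tp[k],th),loc(S,sc[k],th)
        print(k,th,a,b)
        if a and b: print([v.round(4) for v in tri(ray(ct,a[0]),ray(cs,b[0]))],onz(ct,a[0],.048 if k!='h' else .1).round(4))
sub=T[212:235,214:310].max(2)
for b in blobs(sub<150,1,60): print('dot?',b[0]+[214,212],b[1])
o=sensors.get_obs();K,R,t=cam("wrist");Rt=Rn.from_rotvec(o['tool_rot']).as_matrix()
print("cam in tool",(Rt.T@(-R.T@t-o['position'])).round(4),"\n",(Rt.T@R.T).round(3))
E
```

```text
h 60 (array([256.9, 192.3]), [3, 17, 45]) (array([316.9, 202.5]), [15, 14, 126])
[array([0.6414, 0.1008, 0.0882]), np.float64(0.0038)] [0.6412 0.1011 0.1   ]
h 75 (array([256.9, 193.3]), [5, 18, 80]) (array([317. , 202.7]), [15, 15, 133])
[array([0.6399, 0.1018, 0.0852]), np.float64(0.0016)] [0.6385 0.1011 0.1   ]
j1 60 (array([243.6, 264.8]), [14, 14, 155]) (array([275.4, 177.7]), [12, 10, 100])
[array([0.4495, 0.144 , 0.0432]), np.float64(0.0016)] [0.4503 0.144  0.048 ]
j1 75 (array([243.7, 265. ]), [15, 15, 179]) (array([275.3, 177.9]), [12, 11, 104])
[array([0.4489, 0.144 , 0.042 ]), np.float64(0.0014)] [0.4498 0.1437 0.048 ]
j2 60 (array([300. , 271.4]), [15, 14, 157]) (array([239.8, 203.2]), [13, 11, 113])
[array([ 0.4288, -0.0099,  0.043 ]), np.float64(0.0021)] [ 0.4299 -0.0091  0.048 ]
j2 75 (array([300.3, 271.2]), [16, 15, 182]) (array([239.9, 203.4]), [13, 12, 123])
[array([ 0.4295, -0.0106,  0.0431]), np.float64(0.0017)] [ 0.4304 -0.0099  0.048 ]
j3 60 (array([347. , 265.3]), [13, 14, 153]) (array([215. , 231.7]), [13, 12, 133])
[array([ 0.4431, -0.1384,  0.0425]), np.floa
[... 388 characters left out ...]
8.4, 276.5]), [16, 16, 195]) (array([173.1, 257.3]), [15, 14, 161])
[array([ 0.4109, -0.2764,  0.0436]), np.float64(0.0011)] [ 0.4117 -0.2747  0.048 ]
dot? [214.  213.5] [0, 0, 1, 4, 4]
dot? [220.5 215. ] [6, 3, 2, 1, 2]
dot? [226.5 215. ] [10, 3, 6, 1, 6]
dot? [226.  220.5] [12, 8, 1, 2, 2]
dot? [244.5 221. ] [30, 9, 2, 1, 2]
dot? [263.  222.5] [49, 10, 1, 2, 2]
dot? [266.5 222.5] [52, 10, 2, 2, 4]
dot? [270.  222.5] [56, 10, 1, 2, 2]
dot? [281.5 223.5] [67, 11, 2, 2, 4]
dot? [285.  223.5] [71, 11, 1, 2, 2]
dot? [288.5 223.5] [74, 11, 2, 2, 4]
dot? [292.3 223.7] [78, 11, 2, 2, 3]
cam in tool [ 0.0785 -0.0003 -0.1209] 
 [[ 0.    -0.952 -0.306]
 [ 1.     0.    -0.001]
 [ 0.001 -0.306  0.952]]
```

```bash
python3 - <<'E'
from h import *
ct=cam("top")
for z in (.02,.066): 
    a,b=onz(ct,(214,224.7),z),onz(ct,(382.8,233.1),z); d=a-b; print(z,a,b,np.arctan2(-d[0],d[1]),np.hypot(*d[:2]))
robot.movep([.62,.10,.27],down(np.pi)); o=sensors.get_obs(); print(o['time_s'],o['position'],o['joint_positions'].round(2),o['ft_force'])
c=cam("wrist"); I=cams.capture("wrist"); np.save("w1.npy",np.array([*c],dtype=object),allow_pickle=True); cv2.imwrite("pics/w1.png",I[:,:,::-1])
print(proj(c,(.64,.101,.1)))
E
```

```text
0.02 [0.56260945 0.23004011 0.02      ] [ 0.53043442 -0.24396595  0.02      ] -0.06777498909018752 0.4750968125377219
0.066 [0.56000874 0.22083831 0.066     ] [ 0.52922124 -0.23272642  0.066     ] -0.0677749890901873 0.454608450321045
2.925 [0.62010967 0.09921349 0.26999895] [ 0.04  0.26  1.28 -0.    1.61 -1.53] [ 1.1248746  -0.42256525 -0.10184173]Traceback (most recent call last):
  File "<stdin>", line 6, in <module>
ValueError: could not broadcast input array from shape (3,3) into shape (3,)
```

```bash
cat >> h.py <<'E'
import pickle
def snap(n,f):
    c=cam(n); I=cams.capture(n)[:,:,::-1].copy(); cv2.imwrite(f"pics/{f}.png",I); pickle.dump((c,I),open(f+".pkl","wb")); return c,I
E
python3 - <<'E'
from h import *
c,I=snap("wrist","w1"); print(proj(c,(.64,.101,.1)), ray(c,(0,0))[0])
E
```

```text
[277.61361314 216.95779871] [0.54255224 0.09981505 0.39091069]
```

View pics/w1.png

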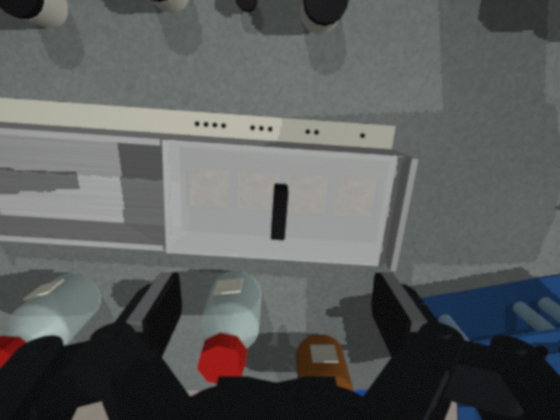

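The wrist view shows the handle at (279,211), the four flange dot groups from (362,135) [1 dot] to (210,124) [4 dots], and the cork pockets faintly visible through the cover.

```bash
python3 - <<'E'
from h import *
c,I=pickle.load(open("w1.pkl","rb"));T=cv2.imread("pics/top0.png");ct=cam("top")
m=I[110:150,180:390].max(2)<90
d=sorted([(b[0]+[180,110]).tolist() for b in blobs(m,3,60)]);print(d)
hm=I[175:250,262:300].max(2)<60; b=max(blobs(hm,100,2000),key=lambda b:b[1][4]); hc=b[0]+[262,175]; print(hc,b[1])
rc=cv2.minAreaRect(np.argwhere(cv2.erode(hm.astype(np.uint8),np.ones((1,1)))>0)[:,::-1].astype(np.float32)); print(rc)
print("handle z.1",onz(c,hc,.1),"z.09",onz(c,hc,.09),"tri",tri(ray(c,hc),ray(ct,(256.9,193))))
# dot group height: groups 4 and 3 in both views
print("tri dots4",tri(ray(c,np.mean(d[:4],0)),ray(ct,(286.9,223.6))),"3",tri(ray(c,np.mean(d[4:7],0)),ray(ct,(266.5,222.5))))
for z in (0.004,.02,.03):
    P=np.array([onz(c,q,z) for q in d]); k=np.polyfit(P[:,1],P[:,0],1); print(z,"slope",-np.arctan(k[0]),P[:,1].round(4), P[[0,-1],0])
E
```

```text
[[196.6, 123.5], [205.5, 124.0], [214.3, 124.7], [223.0, 125.0], [252.0, 127.0], [261.0, 128.0], [269.9, 128.7], [307.3, 131.2], [316.0, 131.8], [362.2, 135.2]]
[279.1 211.2] [10, 9, 16, 55, 698]
((17.138235092163086, 36.20294189453125), (13.03840446472168, 54.531211853027344), 4.39870548248291)
handle z.1 [0.63438014 0.10237629 0.1       ] z.09 [0.63753671 0.10246433 0.09      ] tri (array([0.64278015, 0.10295248, 0.07391519]), np.float64(0.0007612922812727))
tri dots4 (array([0.56190942, 0.02451482, 0.00486969]), np.float64(0.0018326956122327778)) 3 (array([0.56586528, 0.08256286, 0.00768342]), np.float64(0.001995969222967773))
0.004 slope -0.07035111087693803 [0.0094 0.0195 0.0294 0.0393 0.0722 0.0825 0.0926 0.1353 0.1453 0.1984] [0.56013602 0.57336108]
0.02 slope -0.07035111087693778 [0.0131 0.0228 0.0323 0.0418 0.0734 0.0832 0.0929 0.1339 0.1434 0.1944] [0.55940887 0.57208704]
0.03 slope -0.07035111087693748 [0.0155 0.0249 0.0342 0.0434 0.0741 0.0836 0.0931 0.1329 0.1422 0.1918] [0.5589544  0.57129076]
```

```bash
python3 - <<'E'
from h import *
psi=-.070; q=down(np.pi+psi); u=np.array([-np.sin(psi),np.cos(psi),0])
h=np.array([.6388,.1025,.099])
robot.set_gripper(.05)
robot.movep(h+[0,0,.06],q); print(robot.move_l(h,q,max_speed=.08,stop_force=8)); robot.set_gripper(0)
o=sensors.get_obs();print(o['time_s'],o['position'],o['finger_gap'],o['grip_force'],o['ft_force'])
p=o['position']
r=robot.move_l(p-u*.232,q,max_speed=.10,stop_force=25)
o=sensors.get_obs();print(r,o['time_s'],o['position'],o['ft_force'])
r=robot.move_l(o['position']-u*.012,q,max_speed=.03,stop_force=8)
o=sensors.get_obs();print(r,o['time_s'],(o['position']-p)@u,o['ft_force'],o['finger_gap'])
robot.set_gripper(.05); robot.move_l(o['position']+[0,0,.12],q)
robot.movep([.60,.12,.27],down(np.pi)); c,I=snap("wrist","w2"); print(sensors.get_obs()['time_s'])
snap("top","top1")
E
```

```text
False
5.3083 [0.63894645 0.10249132 0.09956792] 0.012602052289156986 59.04038608074188 [-1.74512203 -0.59567908  5.8978219 ]
False 7.775 [ 0.62263074 -0.12955539  0.09959206] [-1.06933667 -1.60557238  5.43389729]
True 8.0083 -0.23373987445116995 [-1.20349179  3.53880464  5.58778843] 0.012837614388058404
10.4583
```

View pics/w2.png

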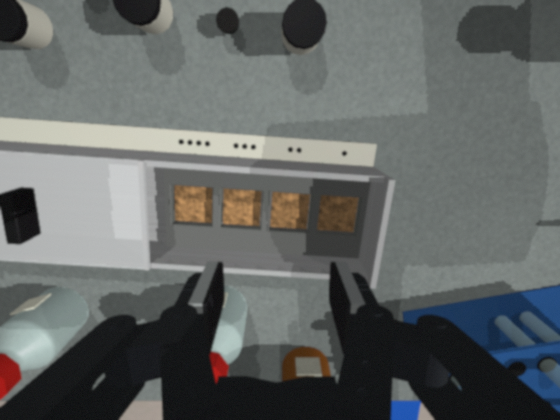

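The cover is now open, with all four cork pockets visible at about (193,205), (242,209), (290,211) and (337,214). The dots sit above them and the handle is at (18,215).

```bash
python3 - <<'E'
from h import *
c,I=pickle.load(open("w2.pkl","rb"));ct,T=pickle.load(open("top1.pkl","rb"))
psi=-.070;u=np.array([-np.sin(psi),np.cos(psi),0]);v=np.array([np.cos(psi),np.sin(psi),0])
def cork(I,x0,x1,y0,y1,lo,n):
    h=I[y0:y1,x0:x1].astype(int); m=(h[:,:,2]-h[:,:,0]>n)
    m=cv2.morphologyEx(m.astype(np.uint8),cv2.MORPH_CLOSE,np.ones((3,3)))
    return sorted([( (b[1][0]+b[1][2]/2-.5+x0, b[1][1]+b[1][3]/2-.5+y0),tuple((b[0]+[x0,y0]).round(1)),b[1][2:]) for b in blobs(m,lo,5000)])
A=cork(I,150,375,170,245,300,25);B=cork(T,205,305,165,215,60,25)[::-1]
for a in A: print(a, onz(c,a[1],.010).round(4))
for b in B: print(b, onz(ct,b[1],.010).round(4))
if len(A)==len(B): 
    for a,b in zip(A,B): print([x.round(4) for x in tri(ray(c,a[1]),ray(ct,b[1]))])
m=I[130:165,160:370].max(2)<90
d=sorted([(b[0]+[160,130]).tolist() for b in blobs(m,3,60)])
P=np.array([onz(c,q,.004) for q in d]);print(len(d))
g=[P[0:4].mean(0),P[4:7].mean(0),P[7:9].mean(0),P[9]]
for x in g: print("dot->pocket",(x+v*.072).round(4))
m=T[170:215,300:350].max(2)<75
print("handle",[ (b[0]+[300,170],b[1][2:],onz(ct,b[0]+[300,170],.09).round(4)) for b in blobs(m,30,400)])
E
```

```text
((192.5, 203.5), (np.float64(192.7), np.float64(203.6)), [38, 38, 1355]) [0.6328 0.019  0.01  ]
((241.0, 206.5), (np.float64(241.0), np.float64(207.0)), [39, 38, 1359]) [0.6371 0.0769 0.01  ]
((289.5, 210.0), (np.float64(288.8), np.float64(210.0)), [40, 37, 1306]) [0.641  0.1345 0.01  ]
((337.5, 213.5), (np.float64(337.2), np.float64(213.0)), [40, 36, 1232]) [0.6448 0.1933 0.01  ]
((288.5, 198.5), (np.float64(288.5), np.float64(198.4)), [16, 16, 251]) [0.6345 0.0186 0.01  ]
((273.0, 197.5), (np.float64(273.4), np.float64(198.2)), [7, 16, 77]) [0.6359 0.0617 0.01  ]
10
dot->pocket [0.6329 0.0194 0.004 ]
dot->pocket [0.6371 0.0774 0.004 ]
dot->pocket [0.6411 0.1354 0.004 ]
dot->pocket [0.6452 0.1933 0.004 ]
handle [(array([344.4, 197.5]), [6, 18, 92], array([ 0.6243, -0.1292,  0.09  ]))]
```

```bash
python3 - <<'E'
from h import *
psi=-.070; q=down(np.pi+psi); u=np.array([-np.sin(psi),np.cos(psi),0])
h=np.array([.6388,.1025,.0995])-u*.2335
robot.movep(h+[0,0,.06],q); robot.move_l(h,q,max_speed=.1,stop_force=8); robot.set_gripper(0)
o=sensors.get_obs();p=o['position'];print(p)
r=robot.move_l(p-u*.02,q,max_speed=.03,stop_force=20)
o=sensors.get_obs();print(r,o['time_s'],(o['position']-h)@u-.2335,o['ft_force'],o['finger_gap'])
robot.hold(.3);robot.set_gripper(.06); robot.move_l(o['position']+[0,0,.1],q)
c,T=snap("top","top2")
m=T[170:215,300:355].max(2)<75
print("handle",[ (b[0]+[300,170],b[1][2:],onz(c,b[0]+[300,170],.09).round(4)) for b in blobs(m,30,400)],sensors.get_obs()['time_s'])
E
```

```text
[ 0.62267981 -0.13050671  0.10023427]
True 13.0083 -0.23372532044206834 [-0.53327617  3.26389537  5.75006513] 0.012611658713002695
handle [(array([344.4, 201. ]), [6, 13, 53], array([ 0.615, -0.129,  0.09 ]))] 14.6917
```

```bash
cat >> h.py <<'E'
PSI=-.070; U=np.array([-np.sin(PSI),np.cos(PSI),0]); QJ=down(np.pi/2+PSI)
def fz(n=12):
    a=[]
    for _ in range(n): robot.hold(.02); a.append(sensors.get_obs()['ft_force'][2])
    return np.mean(a),np.std(a)
def lid(c,I,guess,z=.048,r=60,th=60):
    """lid top centre near guess: the lid's dark blob's centroid taken on the mid-lid plane"""
    g=proj(c,[*guess[:2],z]); x0,y0=np.maximum((g-r).astype(int),0)
    b=blobs(I[y0:int(g[1])+r,x0:int(g[0])+r].max(2)<th,200,9000)
    q=min(b,key=lambda b:np.hypot(*(b[0]+[x0,y0]-g)))
    return onz(c,q[0]+[x0,y0],z-.003),q[1]
E
cat > weigh.py <<'E'
from h import *
import sys
J={'1':(.4495,.1440),'2':(.4295,-.0103),'3':(.4437,-.1380),'4':(.4110,-.2755)}
for k in sys.argv[1:]:
    g=np.array([*J[k],0]); robot.set_gripper(.075)
    robot.movep(g+[0,0,.19],QJ); c,I=snap("wrist","j"+k)
    p,s=lid(c,I,g); print(k,"lid",p.round(4),s,"proj",proj(c,[*g[:2],.048]))
    if np.hypot(*(p-g)[:2])>.02: print("far off"); break
    p[2]=.039; robot.move_l(p+[0,0,.022],QJ,max_speed=.15); f0=fz()
    print("touch",robot.move_l(p,QJ,max_speed=.06,stop_force=6)); robot.set_gripper(0)
    o=sensors.get_obs(); print("gap",o['finger_gap'],o['grip_force'],o['position'].round(4))
    robot.move_l(p+[0,0,.022],QJ,max_speed=.06); robot.hold(.2); f1=fz()
    print("f",f0,f1,"mass g",(f0[0]-f1[0])/9.81e-3,sensors.get_obs()['finger_gap'])
    print("down",robot.move_l(p-[0,0,.001],QJ,max_speed=.05,stop_force=8)); robot.set_gripper(.075)
    robot.move_l(p+[0,0,.1],QJ,max_speed=.2); print("t",sensors.get_obs()['time_s'])
E
python3 weigh.py 1
```

```text
1 lid [0.4378 0.1088 0.045 ] [27, 76, 47, 44, 1685] proj [275.96586311 205.1464469 ]
far off
```

View pics/j1.png

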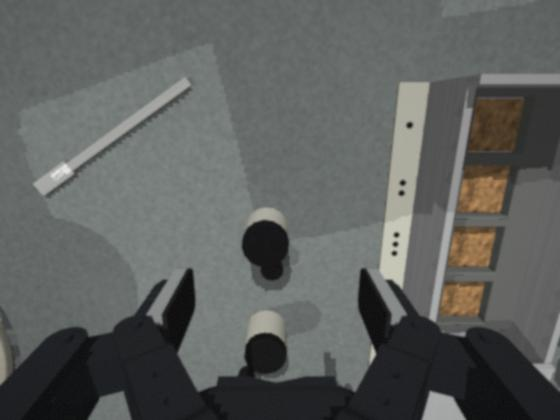

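Jar 1 now sits at (265,243) rather than the predicted (276,205), so it has been knocked about 37 mm towards −y, near the black stub at (271,268). I'll re-aim at it from the new view.

```bash
sed -i "s/'1':(.4495,.1440)/'1':(.4378,.1088)/" weigh.py; python3 weigh.py 1
```

```text
1 lid [0.438  0.1033 0.045 ] [36, 36, 48, 67, 2248] proj [276.27725308 204.42446672]
touch False
gap 0.040177033231429175 60.24878650903702 [0.4382 0.1033 0.0395]
f (np.float64(0.11666949670135911), np.float64(0.4100209131450729)) (np.float64(-4.227946250237944), np.float64(0.36657491742487397)) mass g 442.87622292959264 0.04104484662154467
down True
t 22.0083
```

```bash
python3 weigh.py 2 3 4
```

```text
2 lid [ 0.428  -0.0089  0.045 ] [35, 34, 48, 48, 1854] proj [276.40210432 205.02434496]
touch False
gap 0.040574612515609586 59.9637097120285 [ 0.4282 -0.0089  0.0395]
f (np.float64(0.18866127644071137), np.float64(0.5123070519735865)) (np.float64(-0.7874681998038646), np.float64(0.3729009970867456)) mass g 99.50351439801999 0.040439091937881595
down True
t 27.4333
3 lid [ 0.4422 -0.1371  0.045 ] [35, 34, 48, 49, 1875] proj [276.65742874 205.23826367]
touch False
gap 0.04072116922708401 60.08683294057846 [ 0.4423 -0.1372  0.0396]
f (np.float64(-0.042655691966325536), np.float64(0.49808695393877583)) (np.float64(-1.8322357855450144), np.float64(0.36744471986504246)) mass g 182.42406662371957 0.040512548331403095
down True
t 32.9083
4 lid [ 0.4093 -0.2747  0.045 ] [35, 35, 48, 48, 1834] proj [276.7291853  205.23471125]
touch False
gap 0.04066317905625152 60.17675846815109 [ 0.4093 -0.2749  0.0395]
f (np.float64(0.2122840429008608), np.float64(0.39656660544405875)) (np.float64(-5.024884031028434), np.float64(0.639878180653856)) mass g 533.8601502476346 0.04064702746018291
down True
t 38.4
```

```bash
cat > place.py <<'E'
from h import *
import sys
k,gx,gy,n=sys.argv[1],float(sys.argv[2]),float(sys.argv[3]),int(sys.argv[4])
P={1:(.6450,.1933),2:(.6411,.1352),3:(.6371,.0772),4:(.6329,.0193)}[n]
def lid2(c,I,g):
    I=I.copy(); m=cv2.morphologyEx((I.max(2)<60).astype(np.uint8),cv2.MORPH_OPEN,cv2.getStructuringElement(2,(31,31)))
    q=proj(c,[*g[:2],.048]); b=min(blobs(m,600,9000),key=lambda b:np.hypot(*(b[0]-q))); return onz(c,b[0],.045),b[1]
g=np.array([gx,gy,0]); robot.set_gripper(.075); robot.movep(g+[0,0,.19],QJ); c,I=snap("wrist","p"+k)
p,s=lid2(c,I,g); print("lid",p.round(4),s)
if np.hypot(*(p-g)[:2])>.025: sys.exit("far off")
p[2]=.039; robot.move_l(p+[0,0,.03],QJ,max_speed=.2); f0=fz(20); robot.move_l(p,QJ,max_speed=.08,stop_force=6)
robot.set_gripper(0); robot.move_l(p+[0,0,.03],QJ,max_speed=.08); robot.hold(.2); f1=fz(20)
print("mass",(f0[0]-f1[0])/9.81e-3,"gap",sensors.get_obs()['finger_gap'])
robot.move_l(p+[0,0,.096],QJ,max_speed=.15); t=np.array([*P,.135])
robot.move_l(t,QJ,max_speed=.18); robot.hold(.2); f2=fz(10); o=sensors.get_obs()
print("carry mass",(f0[0]-f2[0])/9.81e-3,"gap",o['finger_gap'],"t",o['time_s'])
if o['finger_gap']<.035 or o['grip_force']<30: sys.exit("lost?")
robot.move_l([*P,.075],QJ,max_speed=.1)
r=robot.move_l([*P,.0445],QJ,max_speed=.03,stop_force=7); o=sensors.get_obs(); print("down",r,o['position'].round(4),o['ft_force'].round(1))
if o['position'][2]>.055: sys.exit("on rim?")
robot.set_gripper(.062); robot.move_l([*P,.135],QJ,max_speed=.12)
robot.move_l([*P,.25],QJ,max_speed=.25); c,I=snap("wrist","s"+k)
m=blobs(cv2.morphologyEx((I.max(2)<60).astype(np.uint8),cv2.MORPH_OPEN,cv2.getStructuringElement(2,(25,25))),400,6000)
b=min(m,key=lambda b:np.hypot(*(b[0]-proj(c,[*P,.056])))); print("seated lid-P",(onz(c,b[0],.052)[:2]-P).round(4),b[1],"t",sensors.get_obs()['time_s'])
E
python3 place.py 4 .4093 -.2747 1
```

```text
lid [ 0.4089 -0.2742  0.045 ] [252, 179, 47, 49, 1797]
mass 503.45068053840976 gap 0.040656085062265916
carry mass 513.2191970498878 gap 0.04061792911945096 t 46.1
down True [0.6448 0.1932 0.0462] [-0.6 -0.6  6. ]
seated lid-P [-0.0005 -0.0002] [255, 168, 42, 44, 1414] t 49.6417
```

```bash
sleep 1
```

```text
(no output)
```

View pics/s4.png

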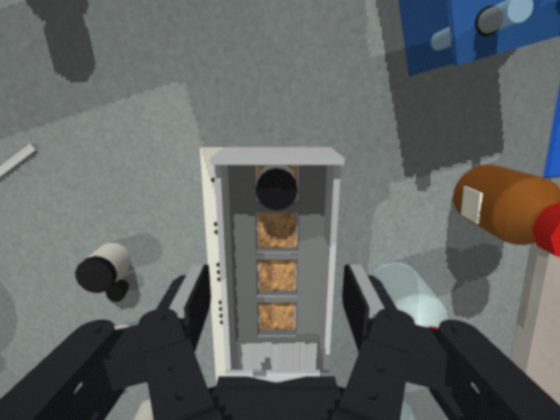

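The jar is seated in pocket 1, with its lid at (276,188) centred on the pocket. Pockets 2 to 4 are empty. Jar 1 is at (95,272), with the stub beside it.

```bash
python3 place.py 1 .438 .107 2
```

```text
lid [0.4378 0.1079 0.045 ] [251, 179, 47, 51, 1872]
mass 391.5707332795923 gap 0.040529766937677694
carry mass 389.4081455230467 gap 0.03991419723997648 t 56.25
down True [0.641  0.1352 0.0462] [-0.9 -0.1  8.4]
seated lid-P [-0.0004 -0.0001] [256, 169, 41, 42, 1326] t 59.8
```

```bash
python3 place.py 3 .4422 -.1371 3 && python3 place.py 2 .428 -.0089 4
```

```text
lid [ 0.4417 -0.1368  0.045 ] [251, 181, 48, 48, 1834]
mass 178.6744875078158 gap 0.04091913009510459
carry mass 158.77350144852673 gap 0.040345755380016605 t 67.2417
down True [0.637  0.0772 0.0462] [-1.7 -0.1  7.7]
seated lid-P [-0.0005 -0.0006] [256, 170, 41, 41, 1317] t 70.7917
lid [ 0.4275 -0.0088  0.045 ] [251, 180, 47, 49, 1814]
mass 92.55651481543117 gap 0.04035137528148006
carry mass 86.76857612249121 gap 0.04036468642829647 t 77.4167
down True [0.6327 0.0193 0.0462] [-1.3 -0.2  8.3]
seated lid-P [-0.0006 -0.0009] [256, 170, 41, 41, 1346] t 80.9583
```

View pics/s2.png

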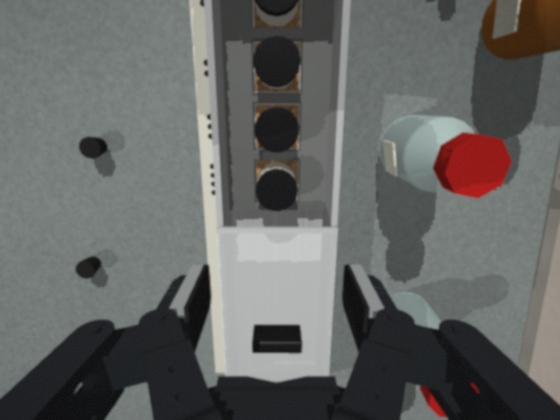

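All four jars are seated upright in pockets 1 to 4, at about (277,5), (277,60), (277,128) and (277,188). The cover handle is at (277,340). Next I'll close the cover.

```bash
python3 - <<'E'
from h import *
q=down(np.pi+PSI); h=np.array([.6388,.1025,.0995])-U*.2337
robot.set_gripper(.05); robot.movep(h+[0,0,.06],q); robot.move_l(h,q,max_speed=.1,stop_force=8); robot.set_gripper(0)
p=sensors.get_obs()['position']; print(p,sensors.get_obs()['finger_gap'])
print(robot.move_l(p+U*.228,q,max_speed=.08,stop_force=20)); o=sensors.get_obs(); print((o['position']-p)@U,o['ft_force'])
for _ in range(2):
    r=robot.move_l(o['position']+U*.02,q,max_speed=.03,stop_force=20); o=sensors.get_obs(); print(r,(o['position']-p)@U,o['ft_force'],o['finger_gap'])
robot.set_gripper(.05); robot.move_l(o['position']+[0,0,.1],q); robot.movep([.60,.10,.29],down(np.pi))
snap("wrist","end"); print(sensors.get_obs()['time_s'])
E
```

```text
[ 0.62268564 -0.13064489  0.10026572] 0.012617710696969793
False
0.22790501250872386 [ 0.90568854 -0.71890644  3.71148334]
True 0.23813815902852287 [-0.64084866 -6.58260735  6.07433936] 0.012446787897317476
True 0.23812059534898689 [-1.62103778 -3.41503473  5.92386673] 0.012726739565173215
89.55
```

View pics/end.png

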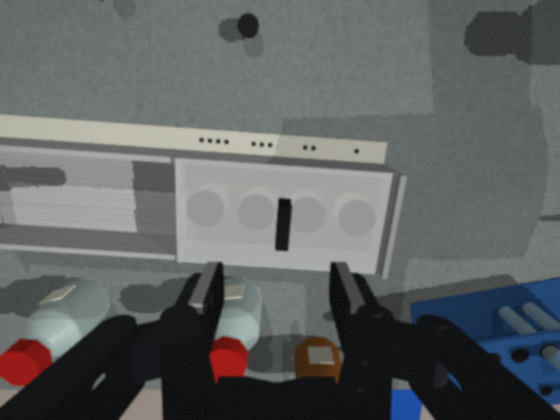

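The cover slid 238.1 mm and met its stop. All four jars show under it at about (207,208), (257,208), (306,212) and (356,217), and the handle is at (284,224).

```bash
python3 -c "
from rig import robot
print(robot.job_done())"
```

```text
the job is handed in; nothing more can be done
None
```

I handed the job in at about 90 s on the robot's clock: the four jars are in pockets 1–4, heaviest to lightest (about 510, 390, 170 and 90 g as felt by lifting), the cover is shut against its stop, and the robot never went near the bottles or beaker; the hand-in call returned no verdict.

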